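# Lock the wire winder with its cross pin

### The arm

A 6-joint arm with a two-finger parallel gripper is mounted at the origin on the work surface. World frame = base frame: x ahead of the robot, y to its left, z up, the work surface at z = 0. Lengths are in m, angles in rad, forces in N, time in s.
With the tool pointing down it reaches from about 0.35 to 0.975 m from the base axis. Payload 4.9 kg.
Tool frame: the origin (TCP) lies at the very end of the fingers, on their centre line; the grasp point (between the pads) lies 19 mm behind it; z points along the fingers, y is the direction in which the jaws open and shut (so a half turn about z gives the same grasp; the last joint's range is limited). The gripper opens to 85 mm and grips with 20 to 120 N. Pads are 22 mm wide; open, the fingers measure 114 mm over their backs; the gripper's body (76 mm by 85 mm) begins 54 mm behind the grasp point. The pads swing forward as they close: fully open they stand 13 mm farther back than shut.
Start: joints at [-1.442, 0.053, 1.613, -0, 1.476, -0.119], TCP at [0.153, -0.606, 0.231] pointing down, gripper open.
Joint ranges: [-3.01, 3.01], [-1.01, 2.22], [0.06, 2.58], [-1.02, 4.17], [0.09, 2.62], [-3.14, 3.14]. Speed limits (rad/s): [2.57, 2.57, 3.14, 3.14, 3.14, 3.14].

### API

Orientations are given as a unit quaternion [w, x, y, z].
In Python, from plant import state, grab_frame, camera_model, job_done, search_frame, masks_of, place_of gives the robot as it stands.
- The arm moves only by the tool drive_tool, never from a script. Its argument "series" is a list of rows, each a list of 2 entries, a list of its own where there are three numbers: the shift along the world's x, y, z in m, then the turn, a rotation vector about the world's x, y, z in degrees. A call has 1 to 8 rows; each row is the pose to reach, as a shift and turn from the pose commanded when the call began; what a row does not reach only later rows make up. A row lasts 1/10 s, in which the tool goes at most 50 mm and 8.59 degrees, less where a joint would pass 70% of its speed; a pose out of reach is approached as far as the arm can. A call with a gripper value outside its range is refused whole. "fingers" is the closure, from -1 (fully open) to 1 (shut), so that 0 is half open, set as the call begins (left out, the last holds). The fingers move at their own pace and stop on an object; the grip force is fixed at half the most. Time passes only in rows, so rows that repeat a pose let the fingers close. It gives the time, the measured TCP pose, the force and the opening at its end, in the units of the state.
- state(): the state, without advancing time (a new reading comes with each control period).
- grab_frame(name): name is "scene" or "top" or "wrist"; returns the picture (384x512x3 uint8, red, green, blue); there is no depth.
- camera_model(name): a dict with "fovy" (degrees; the focal length in pixels is half the picture's height over the tangent of half this angle, whatever the lens; pixels are square), "cx", "cy" (the principal point, pixels), "rvec" (rotation vector, rad) and "tvec" (3), from world to camera coordinates, as OpenCV has them. Camera axes: x right, y down, z forward; pixel columns grow to the right and rows downward; lengths in m; the calibration is good to about 2 mm. A picture is of the moment at which its call begins: read the wrist's pose just before it. camera_model takes no time and is no camera call; for the wrist camera it gives the pose at the moment of the call.
- job_done(): hands the job in, once; it reports no verdict.
Trained networks look in the newest picture that a camera, given by its name, has taken for a name from the list of things; names that differ only in an ending like _2 or _b are one class to them, and where a whole thing is asked for, a point or a joint stands for the part that bears it (a point fixed in the world has none). Each returns a list of dicts, best first, with "confidence" (0 to 1); they miss things now and then, are a little off and sometimes report something else, mostly with a low value. They report only what shows in the picture. A call takes as long as a camera call.
- search_frame(camera, name): "location" ([x, y, z] in m, in world coordinates, good to about 4 mm: the middle of the surface that is visible of it).
- masks_of(camera, name): "pixels" (384x512 bool, what is visible of it).
- place_of(camera, name): "location" ([x, y, z] in m, in world coordinates, good to about 4 mm: a listed point, or the origin of a listed thing).
The state is a dict: "time": time; "joint_pos": joint angles; "joint_vel": joint speeds; "joint_efforts": joint torques, N m; "tool_pos": TCP position; "tool_rot": TCP orientation; "contact_force": force on the tool from outside, world axes, zero at the start; "ft_torque": the same for the moment, N m; "gripper_width": opening from 0.0 (shut) to 1.0 (fully open).
Only numpy, scipy, OpenCV 4.12 (cv2) and the standard library are available. Lean on these libraries where they do the work, as an engineer would, in place of code of your own. Each camera call takes 0.05 s, during which the arm holds its last target.

### The job

Lock the bench wire winder: take the black-headed lock pin from the wooden rack, slip it tip first into the slanted guide so that it rests on the shaft, and let go of it. Then turn the star handle until the pin drops into the shaft's hidden cross-hole, and push the pin fully home, until its head sits on the guide. Leave the other things on the bench where they are.

Things in the scene. Friction and masses are not known exactly. Their poses are not given: they have to be found in the camera images.
- pin_head (a point): centre of the lock pin's head, the place to grip: a black plastic cylinder 18 mm in diameter, 26 mm tall, its axis along the pin. z runs along the pin from tip to head; head top 13 mm above this point, underside 13 mm below. At the start the pin stands upright in one of the two rack holes, the head's underside 28 mm above the rack's top.
- pin_tip (a point): tip of the lock pin, on its axis, 91 mm below the head's centre; axes as pin_head. Below the head the pin is a steel rod 10 mm in diameter, 78 mm long, its last 5 mm tapering to a 5 mm flat. The pin is 104 mm long in all and weighs 45 to 70 g.
- rack: fixed wooden block 50 x 140 x 60 mm (x, y, z), origin at the centre of its underside, with two 12 mm holes 50 mm deep in its top at y = -40 and +40 mm; one holds the lock pin, the other a plain steel mandrel
- mandrel_mid (a point): point 65 mm above the foot of the mandrel, a bare headless steel rod 92 mm long, 10 mm thick and thinner (7.6 mm) at its top; it stands in the other rack hole and must stay there
- guide_mouth (a point): centre of the mouth of the winder's pin guide: a 12 mm bore in the slanted top face of a 34 x 34 mm aluminium block. z points out along the bore, leaning 28 degrees from vertical towards the winder's -x (the robot's side); y runs along the shaft. With the pin home, the head's underside lies on this mouth (pin_head 13 mm above it along z).
- shaft_centre (a point): where the bore's axis crosses the shaft's, 52 mm below the mouth, inside the block; axes as guide_mouth. The steel shaft is 24 mm thick, so a pin in the bore rests on it 40 mm below the mouth. Its cross-hole, 13 mm wide and right through, is out of sight and at the start at least 50 degrees out of line.
- bush_top (a point): top of the tight bush in the bore beyond the shaft, 66 mm below the mouth; axes as guide_mouth. When the cross-hole comes into line (within some degrees) the pin falls of itself by about 26 mm onto the bush and locks the shaft; the head's underside is then about 12 mm above the mouth. The last 12 mm into the bush take a push of 5 to 15 N.
- star_hub (a point): centre of the star handle on the +y end of the shaft, 137 mm along y from the guide, 100 mm above the bench; y along the shaft, x the winder's forward, z up. Eight round steel spokes 10 mm thick, evenly spaced in one plane, reach 60 mm from the axis; hub 32 mm in diameter. Free space above it and at both x sides.
- winder: the wire winder, fixed to the bench; origin under its middle, axes as star_hub. Base plate 110 x 200 mm. Its shaft turns either way with about 1.5 N at the spoke ends and stays where left; half a turn is enough. To turn it, sweep a closed fingertip level in x over the top of the star, reaching down to about 50 mm above the axis; lower at the sides it jams on the spoke ends.
- bead_tray: white tray 150 x 110 x 25 mm with beads, a bystander; origin at the centre of its underside
- wire_spool: wire spool lying flat, 80 mm in diameter, 22 mm thick, a bystander; origin at the centre of its underside
- pliers: small pliers lying flat, 150 mm long along x (jaws to +x), 50 mm wide, 12 mm thick, a bystander; origin under the rivet

How it is judged:
On the way, in this order (a step that is already met when the one before it is completed fails the run):
1. the pin stands in the guide with its tip on the shaft, let go (z of pin_tip in the frame of guide_mouth between -0.047 and -0.034 m and angle between the z axis of pin_tip and the z axis of guide_mouth, either way round below 0.17 rad and x of pin_tip in the frame of guide_mouth between -0.007 and 0.007 m and y of pin_tip in the frame of guide_mouth between -0.007 and 0.007 m and contact force between the fingers and lock_pin below 0.1 N), for 0.2 s.
2. the shaft has been turned and the pin has dropped into its cross-hole (z of pin_tip in the frame of guide_mouth below -0.058 m and angle between the z axis of pin_tip and the z axis of guide_mouth, either way round below 0.17 rad), for 0.1 s.
At the end, for the whole second after the job is handed in: the lock pin is through the shaft's cross-hole and home in the guide (head's underside within 3.5 mm of the mouth, centred within 6 mm and in line with the bore within 0.1 rad), at rest (z of pin_tip in the frame of guide_mouth below -0.0745 m and angle between the z axis of pin_tip and the z axis of guide_mouth, either way round below 0.1 rad and x of pin_head in the frame of guide_mouth between -0.006 and 0.006 m and y of pin_head in the frame of guide_mouth between -0.006 and 0.006 m and linear speed of lock_pin below 0.02 m/s); the robot touches nothing.
It fails at once if the mandrel was pushed or taken out of the rack (moved over 20 mm) (distance of mandrel_mid from where it was at the start of the episode above 0.02 m).
It fails at once if the bead tray was moved over 20 mm (distance of bead_tray from where it was at the start of the episode above 0.02 m).
It fails at once if the wire spool was moved over 20 mm (distance of wire_spool from where it was at the start of the episode above 0.02 m).
It fails at once if the pliers were moved over 20 mm (distance of pliers from where it was at the start of the episode above 0.02 m).
It also fails if it takes over 72 s, if anything falls off the work surface, if the arm or the gripper's body presses on something with over 40 N, if the wrist force passes 120 N, or if a joint passes its speed limit or range.

## Working session

There is one attempt and no reset: what is moved stays moved. The work goes in short steps, Python scripts to look and compute and a tool call to move; the robot and the scene stay as the last step left them, time stands still between calls to the robot, and variables do not carry over. Pictures are saved under pics/ and viewed, and the job is handed in when it is done.

Besides the shell and the picture viewer there is one more tool, called as name(argument=value, ...), one argument or row to a line, values as JSON. drive_tool: Moves the arm, as the interface text tells. Its arguments: {"type":"object","properties":{"series":{"type":"array","items":{"type":"array"}},"fingers":{"type":"number"}},"required":["series"]}

```bash
ls; mkdir -p pics; python3 - <<'E'
from plant import *
import cv2,numpy as np
print(state())
for n in ("scene","top","wrist"):
    f=grab_frame(n); cv2.imwrite(f"pics/{n}0.png",f[:,:,::-1]); m=camera_model(n); print(n,m)
    for o in ("pin_head","mandrel_mid","guide_mouth","star_hub","rack","winder","shaft_centre","bead_tray","wire_spool","pliers"):
        r=place_of(n,o)
        print(o,[(np.round(x["location"],4).tolist(),round(x["confidence"],2)) for x in r[:2]])
print(state()["time"])
E
```

```text
pics
{'time': 0.0, 'joint_pos': array([-1.44201772e+00,  5.33699290e-02,  1.61429785e+00,  3.57197563e-05,
        1.47601742e+00, -1.18999096e-01]), 'joint_vel': array([-0.00065772,  0.00052076,  0.00174   , -0.0004826 , -0.00127978,
        0.00068703]), 'joint_efforts': array([-4.01952420e-04, -3.93677616e+01, -3.70177853e+01, -4.10254358e-05,
        6.98913209e-03,  1.87740831e-06]), 'tool_pos': array([ 0.15321071, -0.605282  ,  0.23005263]), 'tool_rot': array([-1.04635011e-03,  9.92335255e-01,  1.23570414e-01,  1.26617180e-05]), 'contact_force': array([-0.76194451,  0.50789823, -0.07526962]), 'ft_torque': array([0.00554216, 0.052913  , 0.02659515]), 'gripper_width': 1.0018685990108385}
scene {'fovy': 53.7599251878259, 'cx': 254.33308028818593, 'cy': 189.99521062820676, 'rvec': array([ 1.29012759,  2.37972422, -0.81396064]), 'tvec': array([ 0.33845042, -0.29763634,  1.51459084])}
pin_head [([0.4795, 0.2871, 0.1021], 0.55), ([0.4848, 0.3679, 0.0683], 0.19)]
mandrel_mid [([0.482, 0.324, 0.0046], 0.7), ([0.4895, 0.3688, 0.0712], 0.62)]
guide_mouth [([0.5741, -0.0883, 0.148], 0.6)]

[... 688 characters left out ...]
2, -0.0899, 0.1464], 0.8)]
star_hub [([0.5638, 0.0474, 0.0964], 0.72)]
rack [([0.4829, 0.3263, 0.0005], 0.6)]
winder [([0.5763, -0.0201, -0.0007], 0.97)]
shaft_centre [([0.5997, -0.0862, 0.0986], 0.73)]
bead_tray [([0.5275, -0.4129, 0.0027], 0.86), ([0.4975, -0.2767, -0.0026], 0.62)]
wire_spool [([0.7026, 0.2458, 0.0069], 0.79)]
pliers [([0.4961, -0.2746, -0.003], 0.88)]
wrist {'fovy': 71.3353744543972, 'cx': 254.82953260833332, 'cy': 189.42010729258678, 'rvec': array([-2.26795684,  1.76610254,  0.28576663]), 'tvec': array([-0.62508113, -0.0405916 ,  0.38065319])}
pin_head []
mandrel_mid []
guide_mouth []
star_hub []
rack []
winder []
shaft_centre []
bead_tray []
wire_spool []
pliers []
1.65
```

View pics/scene0.png

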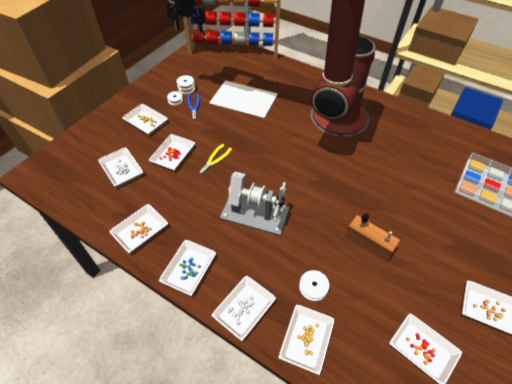

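View pics/top0.png

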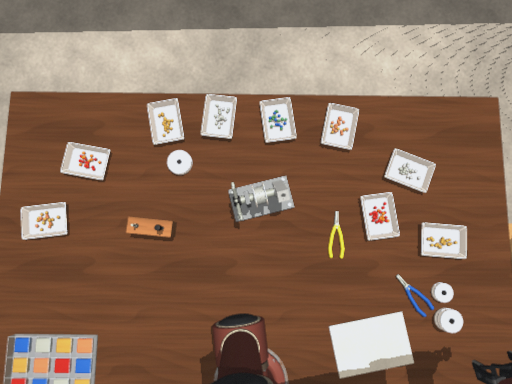

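The scene shows the winder in the middle (guide left in the scene view, star at about (282,195)). The rack is at (373,235) with the black pin head at (366,218). The networks agree with this. I'll move over the pin and use the wrist camera.

drive_tool(
  series=[
    [[0.03,0.05,0.05],[0,0,0]],
    [[0.06,0.1,0.09],[0,0,0]],
    [[0.1,0.15,0.09],[0,0,0]],
    [[0.13,0.2,0.09],[0,0,0]],
    [[0.16,0.25,0.09],[0,0,0]],
    [[0.2,0.3,0.09],[0,0,0]],
    [[0.22,0.35,0.09],[0,0,0]],
    [[0.24,0.39,0.09],[0,0,0]],
  ],
)

```text
time: 2.45
tool_pos: [0.3542, -0.2863, 0.3205]
tool_rot: [0.0, 0.992, 0.123, 0.0]
contact_force: [1.3, 0.1, 0.7]
gripper_width: 1.002
```

drive_tool(
  series=[
    [[0.02,0.05,0],[0,0,0]],
    [[0.04,0.1,0.0],[0,0,0]],
    [[0.05,0.15,0.0],[0,0,0]],
    [[0.05,0.2,0.0],[0,0,0]],
    [[0.05,0.25,0.0],[0,0,0]],
    [[0.05,0.29,0],[0,0,0]],
    [[0.05,0.33,0],[0,0,0]],
    [[0.05,0.37,0],[0,0,0]],
  ],
)

```text
time: 3.25
tool_pos: [0.4031, 0.0838, 0.3205]
tool_rot: [0.0, 0.992, 0.124, 0.001]
contact_force: [1.2, -0.6, 0.2]
gripper_width: 1.0
```

```bash
cat > h.py <<'E'
from plant import *
import cv2,numpy as np
from scipy.spatial.transform import Rotation as R
def KRt(n):
    m=camera_model(n); f=192/np.tan(np.radians(m['fovy']/2))
    return np.array([[f,0,m['cx']],[0,f,m['cy']],[0,0,1]]),R.from_rotvec(m['rvec']).as_matrix(),np.array(m['tvec'])
def proj(n,P,cam=None):
    K,r,t=cam or KRt(n); p=K@(r@np.array(P)+t); return p[:2]/p[2]
def look(n,name,objs=()):
    cam=KRt(n); f=grab_frame(n); cv2.imwrite(f"pics/{name}.png",f[:,:,::-1])
    for o in objs:
        r=place_of(n,o); print(n,o,[(np.round(x["location"],4).tolist(),round(x["confidence"],2),np.round(proj(n,x["location"],cam)).tolist()) for x in r[:2]])
    return cam,f
def st():
    s=state(); q=s['tool_rot']; m=R.from_quat(np.r_[q[1:],q[0]]).as_matrix()
    print('t',s['time'],'tcp',np.round(s['tool_pos'],4),'y',np.round(m[:,1],3),'z',np.round(m[:,2],3),'F',np.round(s['contact_force'],1),'w',round(s['gripper_width'],3),'j',np.round(s['joint_pos'],2))
E
python3 - <<'E'
from h import *
st()
cam,f=look("wrist","w1",["pin_head","mandrel_mid","guide_mouth","star_hub","rack"])
print("campos",-cam[1].T@cam[2], cam[1][2])
E
```

```text
t 3.25 tcp [0.4031 0.0838 0.3205] y [ 0.246 -0.969  0.   ] z [ 0.001 -0.    -1.   ] F [ 1.2 -0.6  0.2] w 1.0 j [ 0.02 -0.52  1.95 -0.    1.71  1.35]
wrist pin_head [([0.4779, 0.2887, 0.1032], 0.87, [108.0, 65.0])]
wrist mandrel_mid [([0.4851, 0.3664, 0.0759], 0.78, [59.0, 46.0]), ([0.5848, -0.0186, -0.0026], 0.22, [346.0, 54.0])]
wrist guide_mouth [([0.5761, -0.0919, 0.1479], 0.79, [454.0, 58.0])]
wrist star_hub [([0.5624, 0.0493, 0.0955], 0.85, [314.0, 45.0])]
wrist rack [([0.4814, 0.3236, -0.0033], 0.58, [121.0, 65.0])]
campos [0.48186156 0.1037805  0.46335408] [-0.30453686 -0.07761567 -0.94933298]
```

View pics/w1.png

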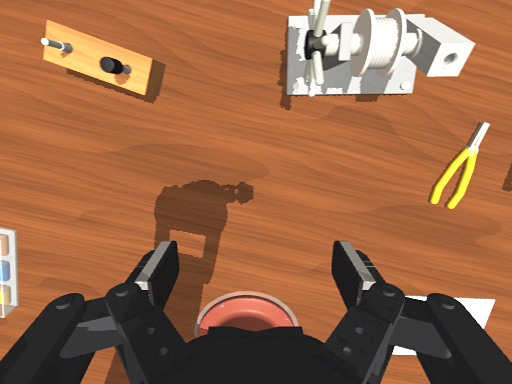

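The wrist view shows the black head at (110,66), the mandrel top at (45,42), the star at (316,45) and the bore mouth at (452,58). These match the estimates. Next I approach above the pin.

drive_tool(
  series=[
    [[0.019,0.045,-0.01],[0,0,0]],
    [[0.035,0.09,-0.02],[0,0,0]],
    [[0.05,0.135,-0.03],[0,0,0]],
    [[0.065,0.17,-0.05],[0,0,0]],
    [[0.075,0.185,-0.09],[0,0,0]],
    [[0.075,0.2,-0.11],[0,0,0]],
    [[0.075,0.204,-0.12],[0,0,0]],
    [[0.075,0.204,-0.12],[0,0,0]],
  ],
  fingers=-0.3,
)

```text
time: 4.35
tool_pos: [0.4783, 0.2846, 0.1984]
tool_rot: [0.001, 0.992, 0.123, -0.002]
contact_force: [0.2, 0.5, 0.0]
gripper_width: 0.652
```

```bash
python3 - <<'E'
from h import *
st()
cam,f=look("wrist","w2",["pin_head","mandrel_mid"])
look("top","t2",["pin_head"]);look("scene","s2",["pin_head"])
r=masks_of("wrist","pin_head")
E
```

```text
t 4.35 tcp [0.4783 0.2846 0.1984] y [ 0.244 -0.97   0.001] z [-0.003 -0.002 -1.   ] F [0.2 0.5 0. ] w 0.652 j [ 0.4  -0.09  1.81 -0.    1.43  1.73]
wrist pin_head [([0.4755, 0.2891, 0.1061], 0.64, [249.0, 194.0])]
wrist mandrel_mid [([0.4884, 0.3672, 0.0753], 0.74, [177.0, 154.0])]
top pin_head [([0.5995, -0.0865, 0.1001], 0.61, [281.0, 189.0]), ([0.5765, -0.0199, 0.0007], 0.48, [259.0, 200.0])]
scene pin_head [([0.4797, 0.2843, 0.0993], 0.65, [364.0, 218.0])]
```

View pics/w2.png

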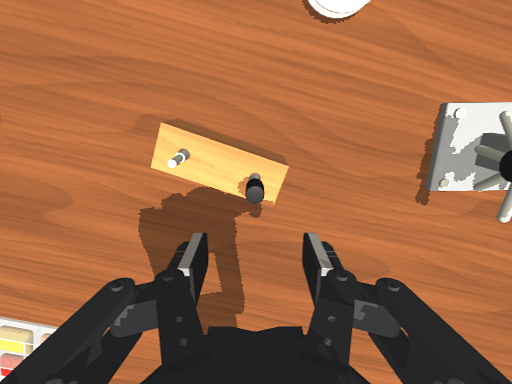

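```bash
python3 - <<'E'
from h import *
cam=KRt("wrist")
f=cv2.imread("pics/w2.png"); g=f.max(2)
sub=g[165:210,235:275]; m=(sub<60).astype(np.uint8); n,l,s,c=cv2.connectedComponentsWithStats(m); 
i=1+np.argmax(s[1:,4]); print(s[i],c[i]+[235,165])
cv2.imwrite("pics/w2z.png",cv2.resize(f[140:230,200:310],None,fx=5,fy=5,interpolation=0))
def ray(px,z):
    K,r,t=cam; C=-r.T@t; d=r.T@np.linalg.inv(K)@np.r_[px,1]; return C+d*(z-C[2])/d[2]
print(ray(c[i]+[235,165],.101))
for P in ([.4775,.2875,.114],[.4775,.2875,.101],[.4775,.2875,.088]): print(proj("wrist",P,cam))
E
```

```text
[ 11  14  18  14 121] [254.62809917 183.70247934]
[0.48533209 0.28749505 0.101     ]
[252.51706197 195.81792282]
[252.63029609 191.26520911]
[252.73314476 187.13005467]
```

View pics/w2z.png

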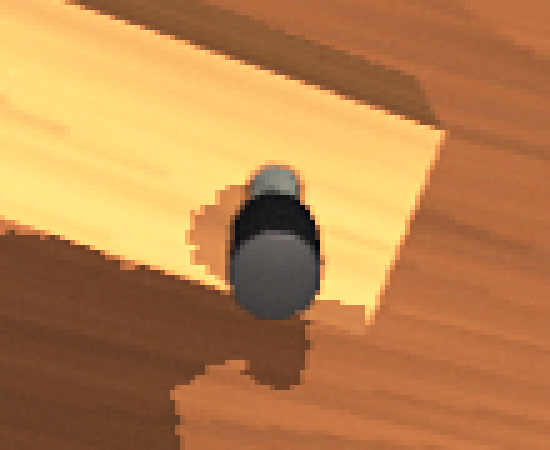

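The head top is at (255,195). That puts the pin at about (0.4785, 0.2855), already nearly under the tool.

drive_tool(
  series=[
    [[0,0.001,-0.03],[0,0,0]],
    [[0,0.001,-0.06],[0,0,0]],
    [[0,0.001,-0.08],[0,0,0]],
    [[0,0.001,-0.1],[0,0,0]],
    [[0,0.001,-0.11],[0,0,0]],
    [[0,0.001,-0.116],[0,0,0]],
    [[0,0.001,-0.116],[0,0,0]],
    [[0,0.001,-0.116],[0,0,0]],
  ],
)

```text
time: 5.55
tool_pos: [0.4792, 0.2872, 0.0852]
tool_rot: [-0.0, 0.992, 0.124, 0.001]
contact_force: [0.5, 0.2, -0.1]
gripper_width: 0.648
```

drive_tool(
  series=[
    [[0,0,0],[0,0,0]],
    [[0,0,0],[0,0,0]],
    [[0,0,0],[0,0,0]],
    [[0,0,0],[0,0,0]],
    [[0,0,0],[0,0,0]],
    [[0,0,0],[0,0,0]],
    [[0,0,0],[0,0,0]],
    [[0,0,0],[0,0,0]],
  ],
  fingers=1,
)

```text
time: 6.35
tool_pos: [0.4792, 0.2869, 0.0849]
tool_rot: [0.0, 0.992, 0.124, 0.001]
contact_force: [0.7, -1.4, 5.5]
gripper_width: 0.192
```

```bash
python3 - <<'E'
from h import *
st()
look("wrist","w3",["pin_head"])
E
```

```text
t 6.35 tcp [0.4792 0.2869 0.0849] y [ 0.245 -0.969  0.   ] z [ 0.001 -0.    -1.   ] F [ 0.7 -1.4  5.5] w 0.192 j [ 0.41  0.03  1.89 -0.    1.22  1.73]
wrist pin_head [([0.4751, 0.2905, 0.1036], 0.89, [246.0, 265.0]), ([0.4862, 0.3656, 0.0766], 0.42, [131.0, 198.0])]
```

View pics/w3.png

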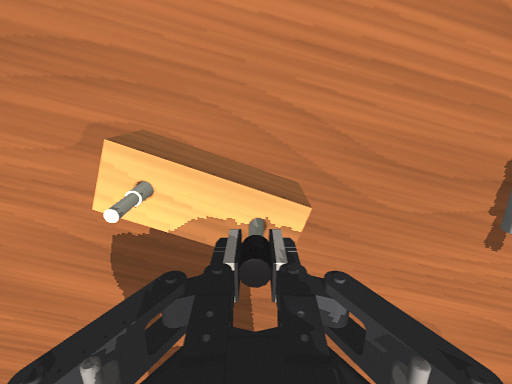

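The head is held between the pads at (256,265). Lifting it clear now.

drive_tool(
  series=[
    [[0,0,0.015],[0,0,0]],
    [[0,0,0.03],[0,0,0]],
    [[0,0,0.05],[0,0,0]],
    [[0,0,0.08],[0,0,0]],
    [[0,0,0.12],[0,0,0]],
    [[0,0,0.16],[0,0,0]],
    [[0,0,0.18],[0,0,0]],
    [[0,0,0.18],[0,0,0]],
  ],
)

```text
time: 7.25
tool_pos: [0.4799, 0.2881, 0.2699]
tool_rot: [-0.002, 0.992, 0.124, 0.004]
contact_force: [1.3, 0.7, -0.0]
gripper_width: 0.192
```

drive_tool(
  series=[
    [[0,-0.04,0.0],[1,-4,0]],
    [[0,-0.08,0.0],[2,-8,0]],
    [[0,-0.12,0.0],[3,-12,0]],
    [[0,-0.16,0.0],[4,-16,0]],
    [[0,-0.2,0],[5,-20,0]],
    [[0,-0.24,0],[6,-24,0]],
    [[0,-0.27,0],[7.5,-27,0]],
    [[0,-0.28,0],[7.5,-27,0]],
  ],
)

```text
time: 8.05
tool_pos: [0.4767, 0.0046, 0.2611]
tool_rot: [-0.036, 0.963, 0.117, 0.238]
contact_force: [-0.3, 0.3, -0.2]
gripper_width: 0.194
```

```bash
python3 - <<'E'
from h import *
st()
look("wrist","w4",["pin_head","pin_tip","guide_mouth","star_hub"])
look("top","t4",["pin_head","pin_tip","guide_mouth","shaft_centre","star_hub"])
look("scene","s4",["pin_head","pin_tip","guide_mouth","shaft_centre","star_hub"])
a=cv2.imread("pics/s4.png")[120:250,190:320]; b=cv2.imread("pics/t4.png")[140:230,190:320]
cv2.imwrite("pics/s4z.png",cv2.resize(a,None,fx=4,fy=4,interpolation=2));cv2.imwrite("pics/t4z.png",cv2.resize(b,None,fx=5,fy=5,interpolation=2))
E
```

```text
t 8.05 tcp [0.4767 0.0046 0.2611] y [ 0.243 -0.97  -0.013] z [ 0.451  0.125 -0.884] F [-0.3  0.3 -0.2] w 0.194 j [-0.3  -0.69  2.2   0.27  1.22  0.99]
wrist pin_head [([0.4659, 0.0103, 0.2786], 0.64, [239.0, 262.0]), ([0.5087, 0.0126, 0.1928], 0.3, [256.0, 202.0])]
wrist pin_tip [([0.5073, 0.0133, 0.1929], 0.59, [255.0, 203.0])]
wrist guide_mouth [([0.5735, -0.0918, 0.1457], 0.64, [366.0, 172.0]), ([0.4672, 0.0062, 0.2758], 0.23, [247.0, 261.0])]
wrist star_hub [([0.5636, 0.0476, 0.0962], 0.58, [240.0, 163.0]), ([0.4925, -0.278, 0.0011], 0.35, [440.0, 273.0])]
top pin_head [([0.4719, 0.0076, 0.2806], 0.64, [248.0, 228.0]), ([0.5252, -0.4131, -0.0013], 0.3, [377.0, 217.0])]
top pin_tip [([0.5113, 0.0142, 0.1961], 0.61, [247.0, 215.0]), ([0.4699, 0.0071, 0.2806], 0.16, [248.0, 229.0])]
top guide_mouth [([0.5701, -0.0894, 0.1467], 0.69, [283.0, 196.0])]
top shaft_centre [([0.5989, -0.085, 0.098], 0.74, [281.0, 189.0])]
top star_hub [([0.5622, 0.0489, 0.0937], 0.83, [237.0, 201.0])]
scene pin_head [([0.4699, 0.0053, 0.2759], 0.58, [286.0, 134.0])]
scene pin_tip [([0.5094, 0.0171, 0.1968], 0.51, [281.0, 164.0])]
scene guide_mouth [([0.5753, -0.0905, 0.1503], 0.71, [238.0, 174.0])]
scene shaft_centre [([0.6005, -0.084, 0.1023], 0.75, [235.0, 190.0])]
scene star_hub [([0.5613, 0.0472, 0.0995], 0.62, [279.0, 201.0])]
```

View pics/w4.png

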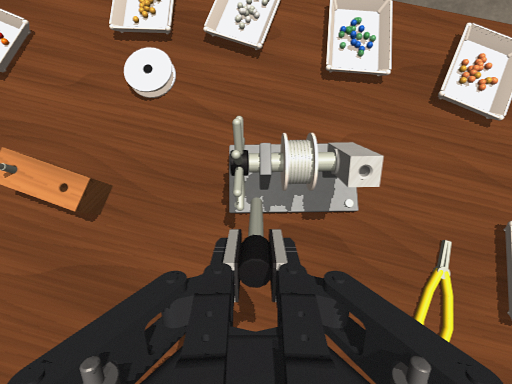

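View pics/s4z.png

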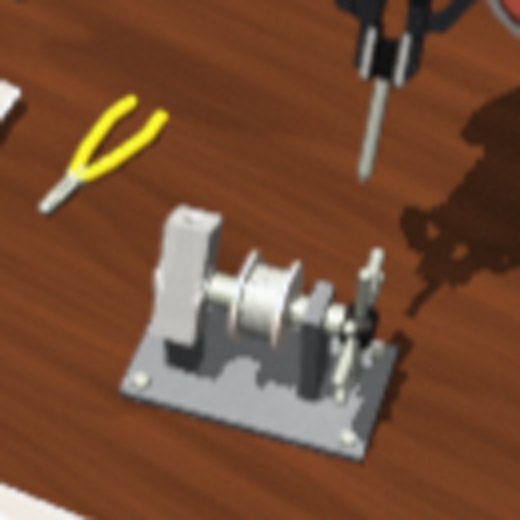

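View pics/t4z.png

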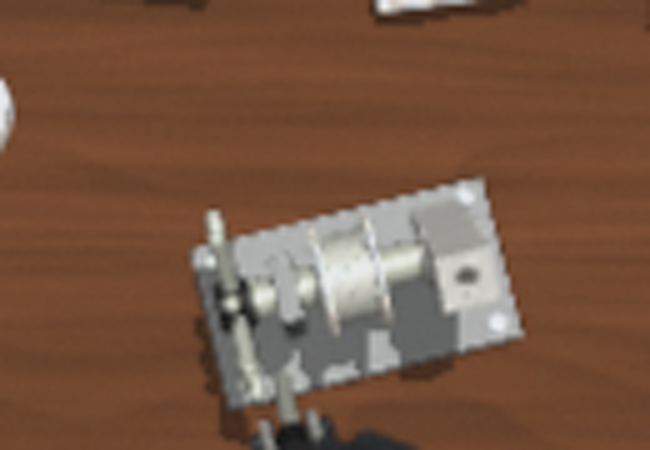

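The pin hangs in line with the tool (tip at wrist (255,203)), and the bore is at (366,171). Next, bring the tip about 25 mm above the mouth.

drive_tool(
  series=[
    [[0.01,-0.02,0],[0,0,0]],
    [[0.02,-0.045,0],[0,0,0]],
    [[0.035,-0.07,0],[0,0,0]],
    [[0.045,-0.095,0],[0,0,0]],
    [[0.053,-0.108,-0.01],[0,0,0]],
    [[0.053,-0.108,-0.026],[0,0,0]],
    [[0.053,-0.108,-0.026],[0,0,0]],
    [[0.053,-0.108,-0.026],[0,0,0]],
  ],
)

```text
time: 9.7
tool_pos: [0.5309, -0.1001, 0.237]
tool_rot: [-0.036, 0.963, 0.12, 0.239]
contact_force: [0.5, -0.0, 0.1]
gripper_width: 0.19
```

```bash
python3 - <<'E'
from h import *
st()
look("wrist","w5",["pin_head","pin_tip","guide_mouth","star_hub"])
look("top","t5",["pin_tip","guide_mouth"])
look("scene","s5",["pin_tip","guide_mouth"])
a=cv2.imread("pics/s5.png")[130:220,200:310]; b=cv2.imread("pics/w5.png")[130:310,200:360];c=cv2.imread("pics/t5.png")[160:240,230:330]
z=lambda i:cv2.resize(i,(500,int(500*i.shape[0]/i.shape[1])),interpolation=2)
for n,i in zip("swt",(a,b,c)): cv2.imwrite(f"pics/{n}5z.png",z(i))
E
```

```text
t 9.7 tcp [ 0.5309 -0.1001  0.237 ] y [ 0.248 -0.969 -0.012] z [ 0.451  0.127 -0.883] F [ 0.5 -0.   0.1] w 0.19 j [-0.5  -0.44  2.08  0.36  1.16  0.73]
wrist pin_head [([0.5188, -0.0974, 0.2491], 0.6, [244.0, 264.0])]
wrist pin_tip [([0.5647, -0.0872, 0.1679], 0.85, [251.0, 199.0])]
wrist guide_mouth [([0.5723, -0.0905, 0.1478], 0.69, [257.0, 195.0])]
wrist star_hub [([0.5636, 0.048, 0.0948], 0.58, [141.0, 180.0])]
top pin_tip [([0.5657, -0.0937, 0.1729], 0.64, [285.0, 197.0])]
top guide_mouth [([0.574, -0.0877, 0.1466], 0.49, [283.0, 195.0]), ([0.5985, -0.0819, 0.0986], 0.38, [280.0, 189.0])]
scene pin_tip [([0.56, -0.0914, 0.1705], 0.59, [240.0, 166.0])]
scene guide_mouth [([0.5735, -0.0901, 0.1469], 0.7, [238.0, 174.0]), ([0.5614, -0.0939, 0.1708], 0.47, [239.0, 166.0])]
```

View pics/w5z.png

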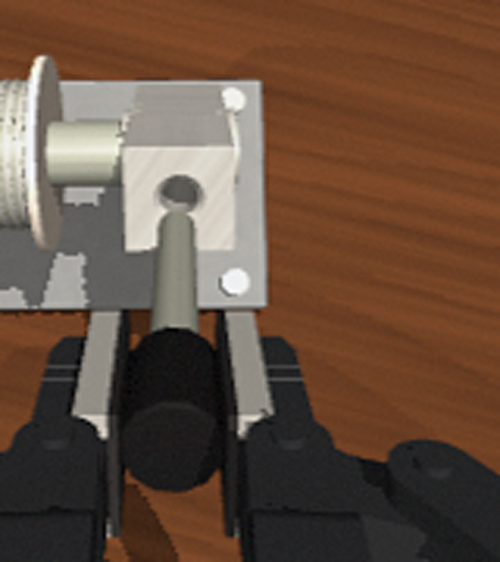

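View pics/s5z.png

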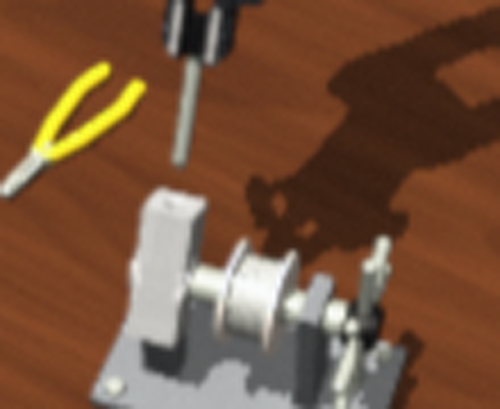

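View pics/t5z.png

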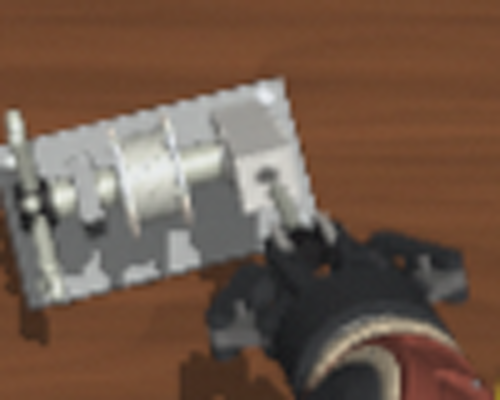

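```bash
python3 - <<'E'
from h import *
s=state();q=s['tool_rot'];m=R.from_quat(np.r_[q[1:],q[0]]).as_matrix();T=s['tool_pos'];cam=KRt("wrist")
for d,n in ((-.013-.016,'headtop'),(-.016,'head'),(-.003,'under'),(.075,'tip'),(.100,'tip+25'),(.105,'tip+30')):
    P=T+m[:,2]*d; print(n,P.round(4),proj("wrist",P,cam).round(1))
K,r,t=cam;C=-r.T@t
# bore pixel on plane of mouth: point in tool frame depth
for px in ([257.6,191.4],):
    d=r.T@np.linalg.inv(K)@np.r_[px,1]
    for dep in (.095,.1,.105):
        k=(dep-(C-T)@m[:,2])/(d@m[:,2]); P=C+k*d; print(dep,P.round(4),"tool xyz",(m.T@(P-T)).round(4), "tri?")
# triangulate mouth from wrist w4-like & top & scene pixels: top (283.4,195)
def line(n,px):
    K,r,t=KRt(n);C=-r.T@t;d=r.T@np.linalg.inv(K)@np.r_[px,1];return C,d/np.linalg.norm(d)
A=np.zeros((3,3));b=np.zeros(3);L=[line("wrist",[257.6,191.4]),line("top",[283.3,195.2]),line("scene",[200+172*.22,130+204*.22])]
for C,d in L:
    M=np.eye(3)-np.outer(d,d);A+=M;b+=M@C
P=np.linalg.solve(A,b);print(P,[np.linalg.norm((np.eye(3)-np.outer(d,d))@(P-C)) for C,d in L], "tool",m.T@(P-T))
E
```

```text
headtop [ 0.5184 -0.1046  0.2639] [254.6 272.5]
head [ 0.5243 -0.103   0.2524] [254.6 258. ]
under [ 0.5302 -0.1014  0.2409] [254.6 245.7]
tip [ 0.5655 -0.0916  0.1721] [254.7 199.4]
tip+25 [ 0.5769 -0.0884  0.15  ] [254.7 190.2]
tip+30 [ 0.5791 -0.0878  0.1456] [254.7 188.6]
0.095 [ 0.5757 -0.0916  0.1546] tool xyz [0.0005 0.0027 0.095 ] tri?
0.1 [ 0.5765 -0.0914  0.1494] tool xyz [-0.0012  0.0028  0.1   ] tri?
0.105 [ 0.5773 -0.0912  0.1442] tool xyz [-0.0029  0.0029  0.105 ] tri?
[ 0.57554526 -0.09033341  0.1443707 ] [np.float64(0.0019426262875347688), np.float64(0.001389177360725878), np.float64(0.0007048485287453879)] tool [-0.00418585  0.00159595  0.10415236]
```

The tip is nearly lined up with the bore: the tip is at about (257,198) and the bore at (257.6,191). I'll advance most of the gap with a small correction and look again.

drive_tool(
  series=[
    [[0.0025,0.0005,-0.006],[0,0,0]],
    [[0.005,0.001,-0.012],[0,0,0]],
    [[0.0075,0.0014,-0.0186],[0,0,0]],
    [[0.0075,0.0014,-0.0186],[0,0,0]],
    [[0.0075,0.0014,-0.0186],[0,0,0]],
  ],
)

```text
time: 10.75
tool_pos: [0.5389, -0.0995, 0.2188]
tool_rot: [-0.036, 0.963, 0.12, 0.239]
contact_force: [-0.7, -0.1, -0.3]
gripper_width: 0.189
```

```bash
cat > v.py <<'E'
from h import *
import sys
k=sys.argv[1]
st()
s=state();q=s['tool_rot'];m=R.from_quat(np.r_[q[1:],q[0]]).as_matrix();T=s['tool_pos']
cam,f=look("wrist","w"+k)
P=T+m[:,2]*.075; print('tip pred',P.round(4),proj("wrist",P,cam).round(1))
look("top","t"+k);look("scene","s"+k)
z=lambda i,w:cv2.resize(i,(w,int(w*i.shape[0]/i.shape[1])),interpolation=2)
b=z(cv2.imread(f"pics/w{k}.png")[150:280,200:320],480)
a=z(cv2.imread(f"pics/s{k}.png")[150:210,215:275],300)[:260];c=z(cv2.imread(f"pics/t{k}.png")[170:220,255:315],300)
r=np.vstack([a,c])[:b.shape[0]]; r=cv2.copyMakeBorder(r,0,max(0,b.shape[0]-r.shape[0]),0,0,0)
cv2.imwrite(f"pics/v{k}.png",np.hstack([b,r]))
E
python3 v.py 6
```

```text
t 10.75 tcp [ 0.5389 -0.0995  0.2188] y [ 0.248 -0.969 -0.012] z [ 0.452  0.126 -0.883] F [-0.7 -0.1 -0.3] w 0.189 j [-0.49 -0.4   2.09  0.37  1.12  0.73]
tip pred [ 0.5728 -0.09    0.1526] [254.7 199.4]
```

View pics/v6.png

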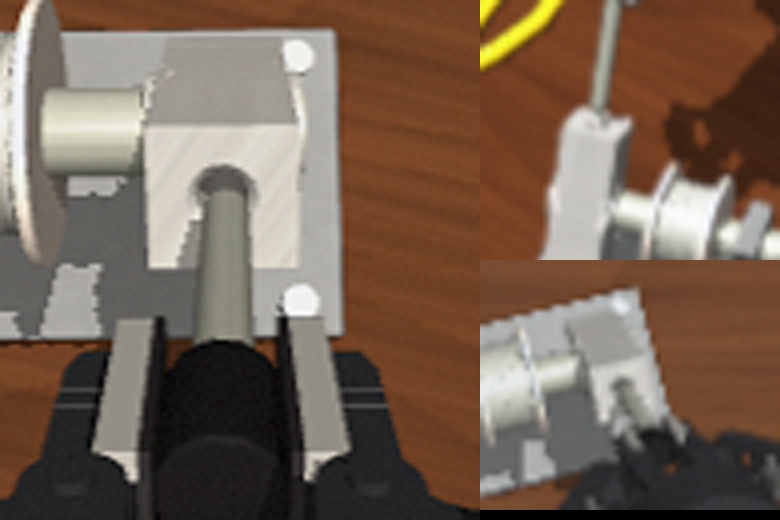

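The rod is centred over the bore, with the tip at about (256,197) native. Inserting gently, 12 mm.

drive_tool(
  series=[
    [[0.001,0.0003,-0.003],[0,0,0]],
    [[0.0025,0.0006,-0.006],[0,0,0]],
    [[0.0035,0.001,-0.009],[0,0,0]],
    [[0.0048,0.0013,-0.0115],[0,0,0]],
    [[0.0048,0.0013,-0.0115],[0,0,0]],
  ],
)

```text
time: 11.4
tool_pos: [0.5436, -0.0981, 0.2072]
tool_rot: [-0.036, 0.963, 0.12, 0.239]
contact_force: [-0.4, -0.0, -1.1]
gripper_width: 0.195
```

```bash
python3 v.py 7
```

```text
t 11.4 tcp [ 0.5436 -0.0981  0.2072] y [ 0.248 -0.969 -0.012] z [ 0.452  0.126 -0.883] F [-0.4 -0.  -1.1] w 0.195 j [-0.48 -0.38  2.09  0.37  1.09  0.73]
tip pred [ 0.5775 -0.0886  0.141 ] [254.7 199.4]
```

View pics/v7.png

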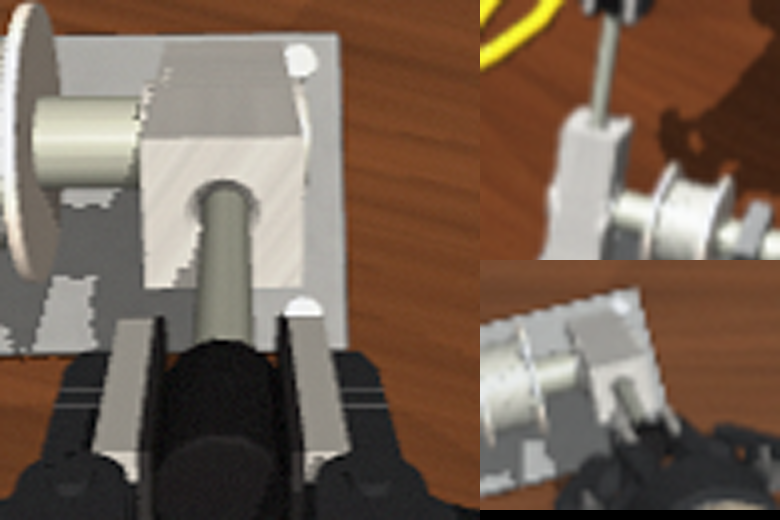

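No real contact force, and the rod tip is entering the bore. Continuing.

drive_tool(
  series=[
    [[0.0015,0.0003,-0.003],[0,0,0]],
    [[0.0027,0.0007,-0.0053],[0,0,0]],
    [[0.0041,0.001,-0.008],[0,0,0]],
    [[0.0054,0.0014,-0.0106],[0,0,0]],
    [[0.0054,0.0014,-0.0106],[0,0,0]],
  ],
)

```text
time: 12.05
tool_pos: [0.5492, -0.0968, 0.1967]
tool_rot: [-0.036, 0.963, 0.12, 0.239]
contact_force: [0.2, -0.3, -0.8]
gripper_width: 0.188
```

```bash
python3 v.py 8
```

```text
t 12.05 tcp [ 0.5492 -0.0968  0.1967] y [ 0.248 -0.969 -0.011] z [ 0.452  0.126 -0.883] F [ 0.2 -0.3 -0.8] w 0.188 j [-0.47 -0.36  2.09  0.37  1.06  0.73]
tip pred [ 0.5831 -0.0874  0.1305] [254.7 199.4]
```

View pics/v8.png

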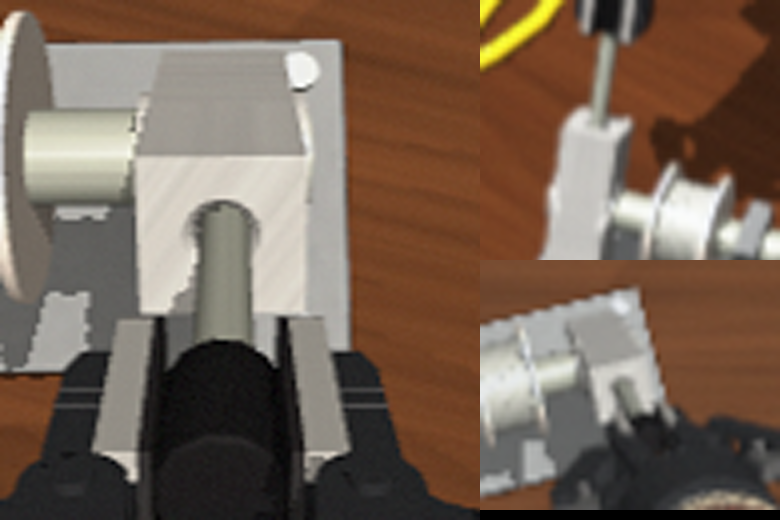

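The pin is in the bore, about 17 mm deep. I'll go 17 mm deeper, then release it.

drive_tool(
  series=[
    [[0.0018,0.0005,-0.0035],[0,0,0]],
    [[0.0036,0.001,-0.007],[0,0,0]],
    [[0.0054,0.0015,-0.0105],[0,0,0]],
    [[0.0068,0.0019,-0.0132],[0,0,0]],
    [[0.0077,0.0021,-0.015],[0,0,0]],
    [[0.0077,0.0021,-0.015],[0,0,0]],
  ],
)

```text
time: 12.8
tool_pos: [0.5569, -0.0948, 0.1819]
tool_rot: [-0.036, 0.963, 0.12, 0.239]
contact_force: [0.1, 0.7, -0.1]
gripper_width: 0.19
```

```bash
python3 v.py 9
```

```text
t 12.8 tcp [ 0.5569 -0.0948  0.1819] y [ 0.248 -0.969 -0.011] z [ 0.452  0.126 -0.883] F [ 0.1  0.7 -0.1] w 0.19 j [-0.46 -0.32  2.09  0.37  1.03  0.73]
tip pred [ 0.5908 -0.0853  0.1157] [254.7 199.4]
```

View pics/v9.png

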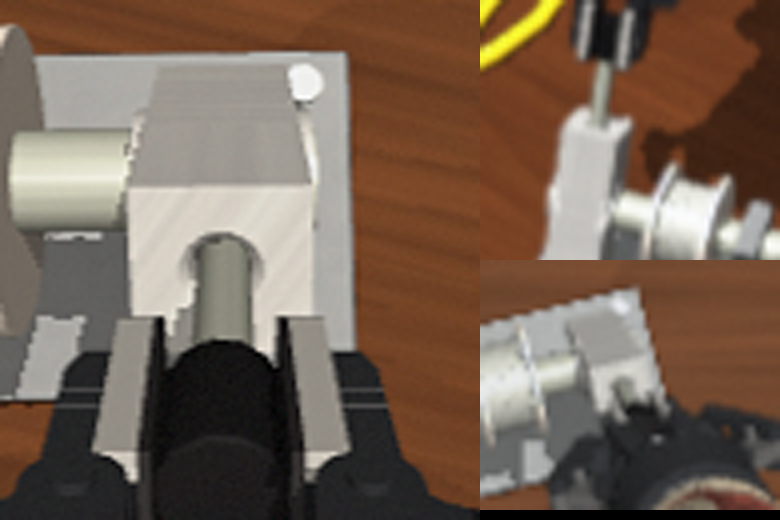

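drive_tool(
  series=[
    [[0,0,0],[0,0,0]],
    [[0,0,0],[0,0,0]],
    [[0,0,0],[0,0,0]],
    [[0,0,0],[0,0,0]],
    [[0,0,0],[0,0,0]],
  ],
  fingers=-0.3,
)

```text
time: 13.45
tool_pos: [0.557, -0.0949, 0.1825]
tool_rot: [-0.035, 0.963, 0.12, 0.24]
contact_force: [0.1, 0.4, 0.5]
gripper_width: 0.65
```

drive_tool(
  series=[
    [[-0.0045,-0.0013,0.0088],[0,0,0]],
    [[-0.0135,-0.0038,0.0265],[0,0,0]],
    [[-0.0271,-0.0076,0.053],[0,0,0]],
    [[-0.036,-0.01,0.0706],[0,0,0]],
    [[-0.036,-0.01,0.0706],[0,0,0]],
    [[-0.036,-0.01,0.0706],[0,0,0]],
  ],
)

```text
time: 14.05
tool_pos: [0.521, -0.105, 0.2534]
tool_rot: [-0.035, 0.963, 0.12, 0.24]
contact_force: [-0.6, -0.4, -0.7]
gripper_width: 0.649
```

```bash
python3 v.py 10; python3 - <<'E'
from h import *
for n in ("wrist","top","scene"):
    print(n,[(x['location'].round(4) if hasattr(x['location'],'round') else x['location'],round(x['confidence'],2)) for x in place_of(n,"pin_head")[:1]])
E
```

```text
t 14.05 tcp [ 0.521  -0.105   0.2534] y [ 0.248 -0.969 -0.01 ] z [ 0.454  0.125 -0.882] F [-0.6 -0.4 -0.7] w 0.649 j [-0.52 -0.47  2.08  0.37  1.2   0.73]
tip pred [ 0.555  -0.0957  0.1872] [254.7 199.4]
wrist [([0.5454, -0.0927, 0.1924], 0.9)]
top [([0.5458, -0.0956, 0.1893], 0.4)]
scene [([0.5476, -0.098, 0.1845], 0.59)]
```

View pics/w10.png

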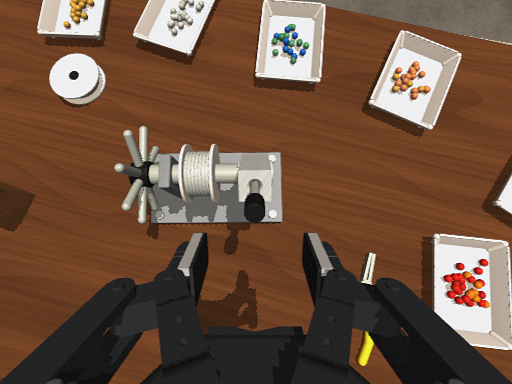

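View pics/v10.png

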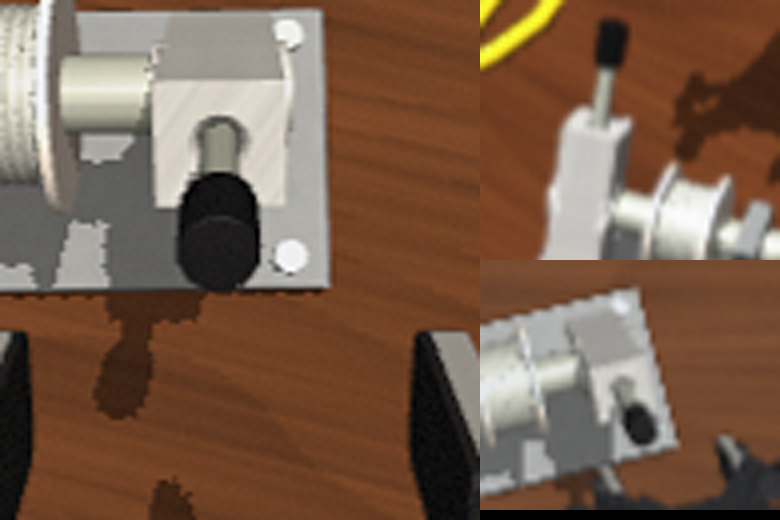

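The pin stands free in the guide: its head is at wrist (255,205), and the networks put it at about (0.546,-0.095,0.189), as expected with the tip on the shaft. Next I close the fingers, point the tool down and go to the -x side of the star.

drive_tool(
  series=[
    [[-0.01,0.02,0.0],[-1,4,0]],
    [[-0.02,0.04,0.0],[-2,8,0]],
    [[-0.02,0.06,0.0],[-3,12,0]],
    [[-0.02,0.08,0.0],[-4,16,0]],
    [[-0.02,0.1,0],[-5,20,0]],
    [[-0.02,0.12,0],[-6,24,0]],
    [[-0.019,0.139,0],[-7.5,27,0]],
    [[-0.019,0.139,-0.03],[-7.5,27,0]],
  ],
  fingers=1,
)

```text
time: 15.15
tool_pos: [0.5054, 0.0364, 0.2268]
tool_rot: [0.001, 0.992, 0.126, 0.004]
contact_force: [-0.2, -0.3, 0.2]
gripper_width: -0.007
```

```bash
cat > e.py <<'E'
from h import *
import sys
k=sys.argv[1]
st()
for n in sys.argv[2:]:
    look(n,n[0]+k,["pin_head"])
E
python3 e.py 11 wrist scene; python3 - <<'E'
from h import *
st()
X=np.array([.964,.267,0]);Y=np.array([-.267,.964,0]);H=np.array([.5625,.048,0])
d=state()['tool_pos']-H;print(d@X,d@Y)
a=cv2.imread("pics/s11.png")[140:240,210:310];cv2.imwrite("pics/s11z.png",cv2.resize(a,None,fx=5,fy=5,interpolation=2))
E
```

```text
t 15.15 tcp [0.5054 0.0364 0.2268] y [ 0.249 -0.968  0.002] z [ 0.007 -0.    -1.   ] F [-0.2 -0.3  0.2] w -0.007 j [-0.08 -0.24  1.89  0.    1.48  1.24]
wrist pin_head [([0.5463, -0.0918, 0.1904], 0.97, [440.0, 208.0])]
scene pin_head [([0.5478, -0.0948, 0.1868], 0.56, [241.0, 159.0]), ([0.4842, 0.3271, 0.0038], 0.47, [369.0, 243.0])]
t 15.35 tcp [0.5013 0.0342 0.2219] y [ 0.245 -0.969 -0.001] z [-0.003  0.    -1.   ] F [-0.1 -0.3  1.2] w -0.001 j [-0.08 -0.24  1.9   0.    1.48  1.24]
-0.06270448740273019 0.0030725142647406462
```

View pics/w11.png

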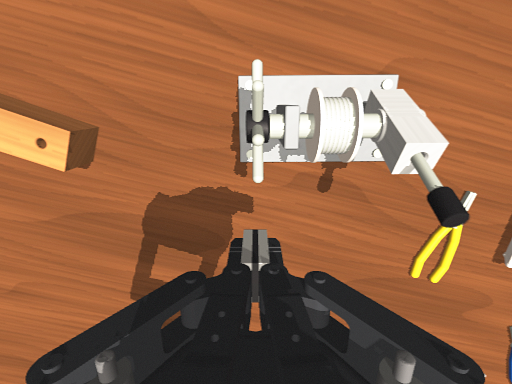

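View pics/s11z.png

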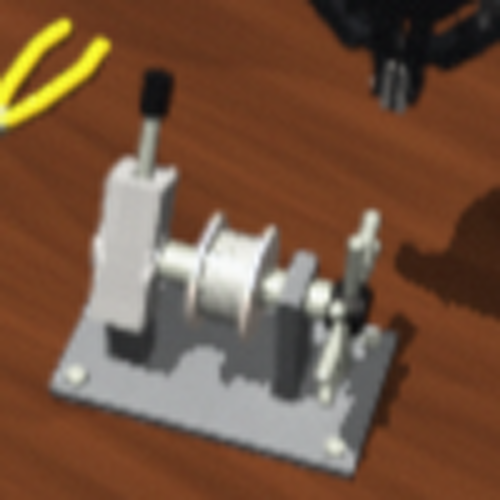

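The star lies in line with the closed fingertips, both at image column 257, and the pin still stands. I'll lower beside the star to 50 mm above the axis and start sweeping.

drive_tool(
  series=[
    [[0,0,-0.025],[0,0,0]],
    [[0,0,-0.05],[0,0,0]],
    [[0,0,-0.065],[0,0,0]],
    [[0,0,-0.071],[0,0,0]],
    [[0,0,-0.071],[0,0,0]],
  ],
)

```text
time: 15.85
tool_pos: [0.5018, 0.0339, 0.1519]
tool_rot: [-0.0, 0.992, 0.123, -0.0]
contact_force: [0.4, -0.9, 0.4]
gripper_width: 0.003
```

drive_tool(
  series=[
    [[0.0048,0.0013,0],[0,0,0]],
    [[0.0096,0.0027,0],[0,0,0]],
    [[0.0145,0.004,0],[0,0,0]],
    [[0.0193,0.0053,0],[0,0,0]],
    [[0.0222,0.0061,0],[0,0,0]],
    [[0.025,0.0069,0],[0,0,0]],
    [[0.028,0.0078,0],[0,0,0]],
    [[0.031,0.0086,0],[0,0,0]],
  ],
)

```text
time: 16.65
tool_pos: [0.5331, 0.0428, 0.1519]
tool_rot: [-0.0, 0.992, 0.124, -0.0]
contact_force: [0.4, 0.1, 0.8]
gripper_width: 0.002
```

```bash
python3 e.py 12 wrist
```

```text
t 16.65 tcp [0.5331 0.0428 0.1519] y [ 0.245 -0.969 -0.   ] z [-0.  0. -1.] F [0.4 0.1 0.8] w 0.002 j [-0.06 -0.1   1.9   0.    1.34  1.26]
wrist pin_head []
```

View pics/w12.png

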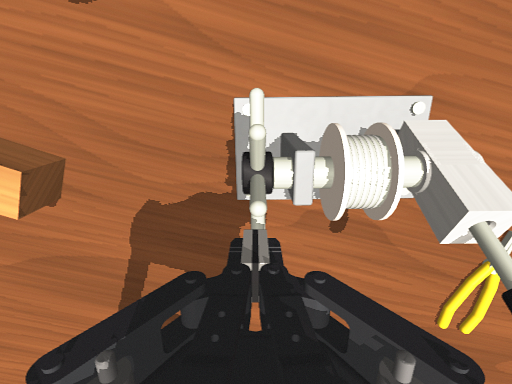

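The nearest upper spoke, at (258,210), lies just ahead of the fingertip. Sweeping on at 3 mm per row.

drive_tool(
  series=[
    [[0.003,0.0008,0],[0,0,0]],
    [[0.006,0.0016,0],[0,0,0]],
    [[0.009,0.0024,0],[0,0,0]],
    [[0.012,0.0032,0],[0,0,0]],
    [[0.015,0.004,0],[0,0,0]],
    [[0.018,0.0048,0],[0,0,0]],
    [[0.021,0.0056,0],[0,0,0]],
    [[0.024,0.0064,0],[0,0,0]],
  ],
)

```text
time: 17.55
tool_pos: [0.5571, 0.0492, 0.1519]
tool_rot: [-0.0, 0.992, 0.124, -0.0]
contact_force: [-1.8, 0.1, -0.0]
gripper_width: 0.002
```

```bash
python3 e.py 13 wrist scene
```

```text
t 17.55 tcp [0.5571 0.0492 0.1519] y [ 0.245 -0.969 -0.   ] z [-0.  0. -1.] F [-1.8  0.1 -0. ] w 0.002 j [-0.04 -0.04  1.84  0.    1.34  1.28]
wrist pin_head [([0.6017, -0.0821, 0.0885], 0.18, [424.0, 192.0])]
scene pin_head [([0.5485, -0.096, 0.1884], 0.57, [241.0, 159.0])]
```

View pics/w13.png

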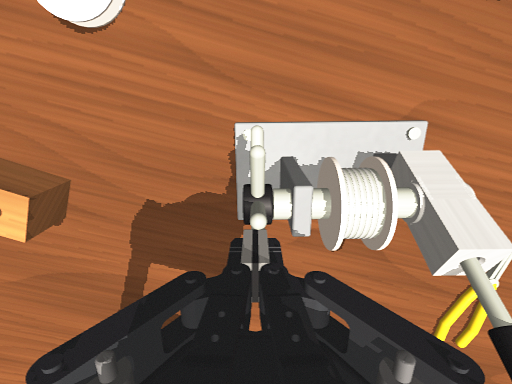

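Contact is about 1.8 N, so the star is turning. The pin is still up.

drive_tool(
  series=[
    [[0.003,0.0008,0],[0,0,0]],
    [[0.006,0.0016,0],[0,0,0]],
    [[0.009,0.0024,0],[0,0,0]],
    [[0.012,0.0032,0],[0,0,0]],
    [[0.015,0.004,0],[0,0,0]],
    [[0.018,0.0048,0],[0,0,0]],
    [[0.021,0.0056,0],[0,0,0]],
    [[0.024,0.0064,0],[0,0,0]],
  ],
)

```text
time: 18.55
tool_pos: [0.5815, 0.0556, 0.1523]
tool_rot: [0.0, 0.992, 0.124, 0.0]
contact_force: [0.1, -0.6, 1.4]
gripper_width: 0.006
```

```bash
python3 e.py 14 wrist scene
```

```text
t 18.55 tcp [0.5815 0.0556 0.1523] y [ 0.245 -0.969  0.   ] z [ 0.001  0.    -1.   ] F [ 0.1 -0.6  1.4] w 0.006 j [-0.03  0.02  1.78  0.    1.34  1.29]
wrist pin_head [([0.4917, -0.2775, 0.0022], 0.67, [480.0, 298.0])]
scene pin_head [([0.5484, -0.095, 0.186], 0.67, [241.0, 159.0])]
```

View pics/w14.png

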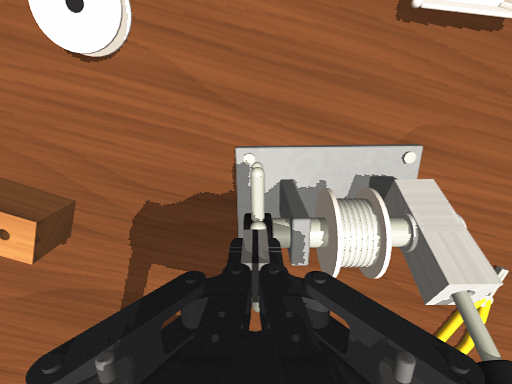

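drive_tool(
  series=[
    [[0.003,0.0008,0],[0,0,0]],
    [[0.006,0.0016,0],[0,0,0]],
    [[0.009,0.0024,0],[0,0,0]],
    [[0.012,0.0032,0],[0,0,0]],
    [[0.015,0.004,0],[0,0,0]],
    [[0.015,0.004,0.015],[0,0,0]],
    [[0.015,0.004,0.03],[0,0,0]],
    [[0.015,0.004,0.04],[0,0,0]],
  ],
)

```text
time: 19.55
tool_pos: [0.5967, 0.0595, 0.1946]
tool_rot: [0.0, 0.992, 0.124, 0.001]
contact_force: [-1.0, -0.3, 0.1]
gripper_width: -0.001
```

```bash
python3 e.py 15 wrist scene
```

```text
t 19.55 tcp [0.5967 0.0595 0.1946] y [ 0.245 -0.969  0.001] z [ 0.003 -0.    -1.   ] F [-1.  -0.3  0.1] w -0.001 j [-0.02  0.02  1.71 -0.    1.41  1.3 ]
wrist pin_head [([0.5454, -0.095, 0.1932], 0.6, [448.0, 351.0])]
scene pin_head [([0.5469, -0.0958, 0.186], 0.5, [241.0, 159.0])]
```

View pics/w15.png

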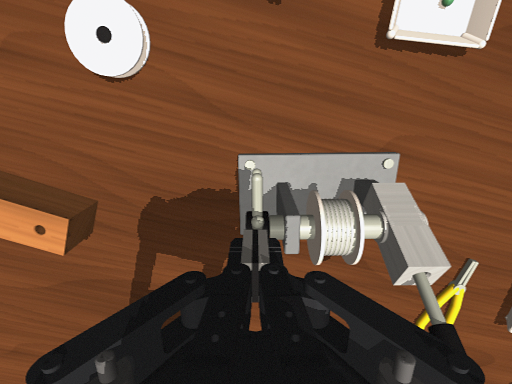

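The pin is still up after the first sweep. Lift back and make a second sweep.

drive_tool(
  series=[
    [[-0.03,-0.008,0],[0,0,0]],
    [[-0.06,-0.016,0],[0,0,0]],
    [[-0.087,-0.024,0],[0,0,0]],
    [[-0.087,-0.024,0],[0,0,0]],
    [[-0.087,-0.024,-0.025],[0,0,0]],
    [[-0.087,-0.024,-0.041],[0,0,0]],
    [[-0.087,-0.024,-0.041],[0,0,0]],
  ],
)

```text
time: 20.45
tool_pos: [0.507, 0.0358, 0.1473]
tool_rot: [-0.001, 0.992, 0.124, -0.003]
contact_force: [-0.2, -0.3, -0.4]
gripper_width: -0.001
```

drive_tool(
  series=[
    [[0.005,0.0013,0],[0,0,0]],
    [[0.0096,0.0027,0],[0,0,0]],
    [[0.0145,0.004,0],[0,0,0]],
    [[0.0193,0.0053,0],[0,0,0]],
    [[0.0222,0.0061,0],[0,0,0]],
    [[0.025,0.0069,0],[0,0,0]],
    [[0.028,0.0078,0],[0,0,0]],
    [[0.031,0.0086,0],[0,0,0]],
  ],
)

```text
time: 21.25
tool_pos: [0.5398, 0.0442, 0.1509]
tool_rot: [-0.0, 0.992, 0.124, -0.0]
contact_force: [-2.1, -0.3, 1.3]
gripper_width: -0.002
```

```bash
python3 e.py 16 wrist scene
```

```text
t 21.25 tcp [0.5398 0.0442 0.1509] y [ 0.245 -0.969 -0.   ] z [-0.001 -0.    -1.   ] F [-2.1 -0.3  1.3] w -0.002 j [-0.06 -0.08  1.88 -0.    1.34  1.27]
wrist pin_head []
scene pin_head [([0.5468, -0.0944, 0.1873], 0.58, [242.0, 159.0])]
```

View pics/w16.png

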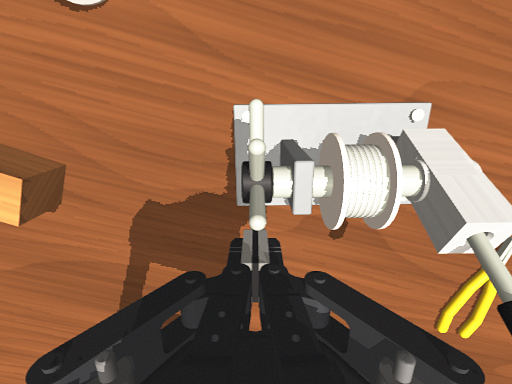

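Contact has been made on the next spoke. Continuing.

drive_tool(
  series=[
    [[0.003,0.0008,0],[0,0,0]],
    [[0.006,0.0016,0],[0,0,0]],
    [[0.009,0.0024,0],[0,0,0]],
    [[0.012,0.0032,0],[0,0,0]],
    [[0.015,0.004,0],[0,0,0]],
    [[0.018,0.0048,0],[0,0,0]],
    [[0.021,0.0056,0],[0,0,0]],
    [[0.024,0.0064,0],[0,0,0]],
  ],
)

```text
time: 22.25
tool_pos: [0.5638, 0.0505, 0.1505]
tool_rot: [0.0, 0.992, 0.124, -0.001]
contact_force: [-1.7, -0.7, -0.7]
gripper_width: -0.001
```

```bash
python3 e.py 17 scene
```

```text
t 22.25 tcp [0.5638 0.0505 0.1505] y [ 0.245 -0.969 -0.   ] z [-0.001 -0.    -1.   ] F [-1.7 -0.7 -0.7] w -0.001 j [-0.04 -0.02  1.83 -0.    1.34  1.28]
scene pin_head [([0.5472, -0.0953, 0.187], 0.5, [241.0, 159.0]), ([0.5739, -0.0953, 0.1466], 0.48, [237.0, 173.0])]
```

drive_tool(
  series=[
    [[0.003,0.0008,0],[0,0,0]],
    [[0.006,0.0016,0],[0,0,0]],
    [[0.009,0.0024,0],[0,0,0]],
    [[0.012,0.0032,0],[0,0,0]],
    [[0.015,0.004,0],[0,0,0]],
    [[0.018,0.0048,0],[0,0,0]],
    [[0.021,0.0056,0],[0,0,0]],
    [[0.024,0.0064,0],[0,0,0]],
  ],
)

```text
time: 23.15
tool_pos: [0.5887, 0.0571, 0.1514]
tool_rot: [-0.0, 0.992, 0.124, 0.001]
contact_force: [0.8, -0.4, 1.2]
gripper_width: 0.0
```

```bash
python3 e.py 18 scene
```

```text
t 23.15 tcp [0.5887 0.0571 0.1514] y [ 0.245 -0.969  0.   ] z [ 0.001  0.    -1.   ] F [ 0.8 -0.4  1.2] w 0.0 j [-0.03  0.03  1.77  0.    1.34  1.29]
scene pin_head [([0.5445, -0.0926, 0.1858], 0.55, [243.0, 159.0])]
```

The second sweep is complete and contact has been lost past the top. Third sweep.

drive_tool(
  series=[
    [[0.004,0.001,0],[0,0,0]],
    [[0.004,0.001,0.02],[0,0,0]],
    [[0.004,0.001,0.042],[0,0,0]],
    [[-0.03,-0.009,0.042],[0,0,0]],
    [[-0.06,-0.017,0.042],[0,0,0]],
    [[-0.084,-0.024,0.042],[0,0,0]],
    [[-0.084,-0.024,0.02],[0,0,0]],
    [[-0.084,-0.024,0],[0,0,0]],
  ],
)

```text
time: 24.05
tool_pos: [0.5039, 0.0328, 0.1511]
tool_rot: [0.0, 0.992, 0.123, 0.001]
contact_force: [0.2, -0.6, -0.3]
gripper_width: 0.002
```

drive_tool(
  series=[
    [[0.004,0.001,0],[0,0,0]],
    [[0.0096,0.0027,0],[0,0,0]],
    [[0.0145,0.004,0],[0,0,0]],
    [[0.0193,0.0053,0],[0,0,0]],
    [[0.0222,0.0061,0],[0,0,0]],
    [[0.025,0.0069,0],[0,0,0]],
    [[0.028,0.0078,0],[0,0,0]],
    [[0.031,0.0086,0],[0,0,0]],
  ],
)

```text
time: 24.85
tool_pos: [0.5352, 0.0416, 0.151]
tool_rot: [0.0, 0.992, 0.124, 0.0]
contact_force: [-0.5, -0.1, -0.1]
gripper_width: 0.003
```

```bash
python3 e.py 19 scene wrist
```

```text
t 24.85 tcp [0.5352 0.0416 0.151 ] y [ 0.245 -0.969  0.   ] z [ 0. -0. -1.] F [-0.5 -0.1 -0.1] w 0.003 j [-0.06 -0.1   1.9  -0.    1.34  1.26]
scene pin_head [([0.5454, -0.0965, 0.1891], 0.56, [241.0, 158.0]), ([0.4866, 0.3648, 0.0732], 0.48, [387.0, 238.0])]
wrist pin_head []
```

View pics/w19.png

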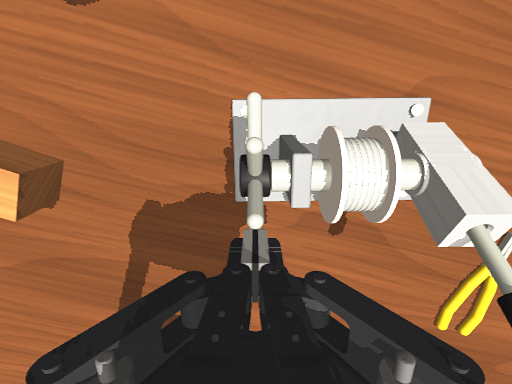

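drive_tool(
  series=[
    [[0.003,0.0008,0],[0,0,0]],
    [[0.006,0.0016,0],[0,0,0]],
    [[0.009,0.0024,0],[0,0,0]],
    [[0.012,0.0032,0],[0,0,0]],
    [[0.015,0.004,0],[0,0,0]],
    [[0.018,0.0048,0],[0,0,0]],
  ],
)

```text
time: 25.65
tool_pos: [0.5532, 0.0465, 0.1511]
tool_rot: [-0.0, 0.992, 0.124, 0.0]
contact_force: [-1.6, 0.4, 1.8]
gripper_width: 0.002
```

```bash
python3 e.py 20 scene
```

```text
t 25.65 tcp [0.5532 0.0465 0.1511] y [ 0.245 -0.969 -0.   ] z [ 0.  0. -1.] F [-1.6  0.4  1.8] w 0.002 j [-0.05 -0.05  1.85  0.    1.34  1.27]
scene pin_head [([0.5458, -0.0976, 0.1876], 0.52, [241.0, 158.0])]
```

drive_tool(
  series=[
    [[0.003,0.0008,0],[0,0,0]],
    [[0.006,0.0016,0],[0,0,0]],
    [[0.009,0.0024,0],[0,0,0]],
    [[0.012,0.0032,0],[0,0,0]],
    [[0.015,0.004,0],[0,0,0]],
  ],
)

```text
time: 26.25
tool_pos: [0.5681, 0.0503, 0.1508]
tool_rot: [0.0, 0.992, 0.124, -0.0]
contact_force: [-2.1, -0.9, -0.1]
gripper_width: 0.0
```

```bash
python3 e.py 21 scene
```

```text
t 26.25 tcp [0.5681 0.0503 0.1508] y [ 0.245 -0.969  0.   ] z [-0. -0. -1.] F [-2.1 -0.9 -0.1] w 0.0 j [-0.04 -0.01  1.82 -0.    1.34  1.28]
scene pin_head [([0.5604, -0.0915, 0.1654], 0.63, [240.0, 167.0])]
```

The pin dropped (head z 0.187 → 0.165). I'll back off the spoke, lift, and check.

drive_tool(
  series=[
    [[-0.004,-0.001,0],[0,0,0]],
    [[-0.006,-0.0016,0.01],[0,0,0]],
    [[-0.006,-0.0016,0.04],[0,0,0]],
    [[-0.006,-0.0016,0.08],[0,0,0]],
    [[-0.02,-0.02,0.1],[0,0,0]],
    [[-0.04,-0.04,0.1],[0,0,0]],
  ],
)

```text
time: 26.95
tool_pos: [0.5301, 0.01, 0.2572]
tool_rot: [0.001, 0.992, 0.124, 0.005]
contact_force: [1.0, -1.4, 0.2]
gripper_width: 0.004
```

```bash
python3 e.py 22 scene top wrist; python3 v.py 22
```

```text
t 26.95 tcp [0.5301 0.01   0.2572] y [ 0.247 -0.969  0.004] z [ 0.01  -0.001 -1.   ] F [ 1.  -1.4  0.2] w 0.004 j [-0.12 -0.2   1.81  0.    1.52  1.2 ]
scene pin_head [([0.5583, -0.0904, 0.1662], 0.47, [241.0, 166.0])]
top pin_head [([0.5554, -0.093, 0.1674], 0.42, [285.0, 201.0])]
wrist pin_head [([0.5581, -0.0889, 0.1689], 0.89, [371.0, 191.0]), ([0.5836, -0.0204, -0.0008], 0.71, [285.0, 126.0])]
t 27.25 tcp [0.528  0.0107 0.2509] y [ 0.246 -0.969 -0.   ] z [ 0.  0. -1.] F [-0.6 -1.1  0.3] w 0.004 j [-0.12 -0.19  1.81  0.    1.52  1.2 ]
tip pred [0.528  0.0107 0.1759] [254.7 199.3]
```

View pics/w22.png

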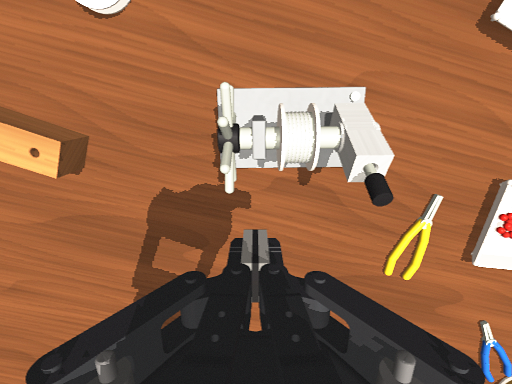

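View pics/v22.png

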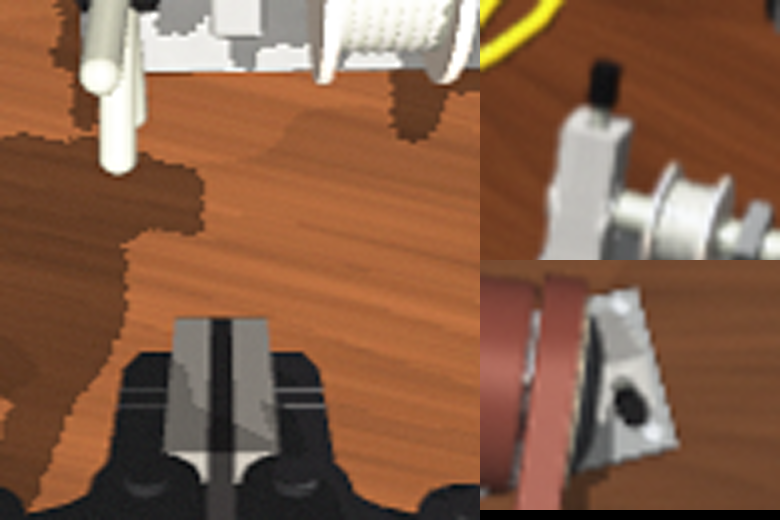

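The pin now sits on the bush with its head close above the mouth; in the scene crop at (605,85) only a short bit of rod shows. I'll tilt the closed tool in line with the bore, above the head.

drive_tool(
  series=[
    [[0,-0.015,0.0],[1,-4,0]],
    [[0,-0.03,0.0],[2,-8,0]],
    [[0.0,-0.045,0.0],[3,-12,0]],
    [[0.0,-0.06,0.0],[4,-16,0]],
    [[0.005,-0.08,0],[5,-20,0]],
    [[0.01,-0.1,0],[6,-24,0]],
    [[0.015,-0.11,-0.02],[7.5,-27,0]],
    [[0.017,-0.11,-0.045],[7.5,-27,0]],
  ],
)

```text
time: 28.2
tool_pos: [0.5452, -0.1015, 0.2063]
tool_rot: [-0.035, 0.963, 0.119, 0.241]
contact_force: [0.1, -0.5, 0.2]
gripper_width: -0.001
```

drive_tool(
  series=[
    [[0,0,0],[0,0,0]],
    [[0,0,0],[0,0,0]],
  ],
)

```text
time: 28.4
tool_pos: [0.5449, -0.0992, 0.2057]
tool_rot: [-0.036, 0.963, 0.12, 0.239]
contact_force: [0.2, 0.4, 0.2]
gripper_width: -0.001
```

```bash
python3 e.py 23 scene top wrist; python3 v.py 23
```

```text
t 28.4 tcp [ 0.5449 -0.0992  0.2057] y [ 0.248 -0.969 -0.012] z [ 0.452  0.127 -0.883] F [0.2 0.4 0.2] w -0.001 j [-0.48 -0.38  2.09  0.37  1.09  0.72]
scene pin_head [([0.5613, -0.0927, 0.1663], 0.44, [239.0, 167.0])]
top pin_head [([0.5577, -0.0939, 0.1727], 0.38, [285.0, 200.0])]
wrist pin_head []
t 28.7 tcp [ 0.5456 -0.0996  0.2075] y [ 0.249 -0.969 -0.009] z [ 0.454  0.125 -0.882] F [-1.  -0.7  0.7] w -0.002 j [-0.48 -0.38  2.09  0.37  1.09  0.72]
tip pred [ 0.5797 -0.0902  0.1414] [254.7 199.4]
```

View pics/v23.png

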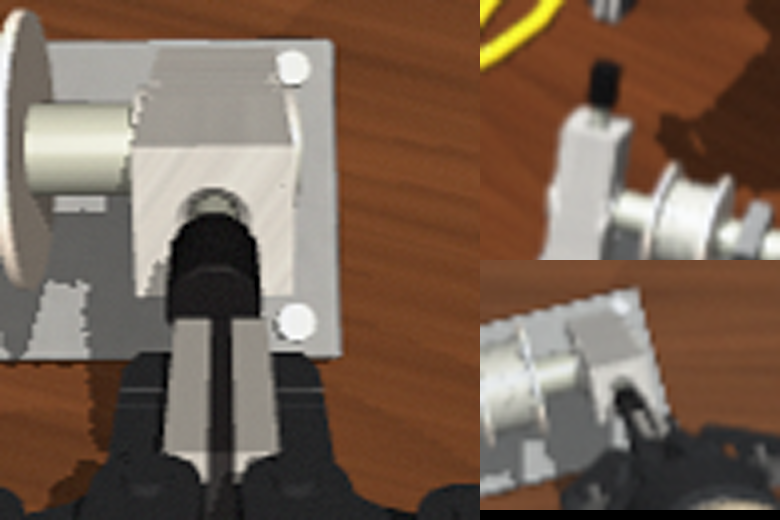

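The head is centred under the fingertips, about 1.6 mm left of centre. I'll shift slightly and advance until contact.

drive_tool(
  series=[
    [[0.002,0.0025,-0.005],[0,0,0]],
    [[0.0045,0.003,-0.01],[0,0,0]],
    [[0.0068,0.0037,-0.014],[0,0,0]],
    [[0.009,0.0044,-0.0185],[0,0,0]],
    [[0.0103,0.0047,-0.021],[0,0,0]],
    [[0.0103,0.0047,-0.021],[0,0,0]],
  ],
)

```text
time: 29.45
tool_pos: [0.5551, -0.0947, 0.1841]
tool_rot: [-0.036, 0.963, 0.12, 0.239]
contact_force: [0.1, 0.2, -1.1]
gripper_width: 0.002
```

drive_tool(
  series=[
    [[0.0005,0.0001,-0.0009],[0,0,0]],
    [[0.0009,0.0003,-0.0018],[0,0,0]],
    [[0.0014,0.0004,-0.0026],[0,0,0]],
    [[0.0018,0.0005,-0.0035],[0,0,0]],
    [[0.0023,0.0006,-0.0044],[0,0,0]],
    [[0.0027,0.0008,-0.0053],[0,0,0]],
  ],
)

```text
time: 30.05
tool_pos: [0.5582, -0.0943, 0.1802]
tool_rot: [-0.035, 0.963, 0.12, 0.24]
contact_force: [-2.6, -1.5, 4.5]
gripper_width: 0.003
```

```bash
python3 v.py 24
```

```text
t 30.05 tcp [ 0.5582 -0.0943  0.1802] y [ 0.248 -0.969 -0.01 ] z [ 0.453  0.125 -0.882] F [-2.6 -1.5  4.5] w 0.003 j [-0.46 -0.32  2.09  0.37  1.02  0.73]
tip pred [ 0.5922 -0.0849  0.114 ] [254.7 199.4]
```

View pics/v24.png

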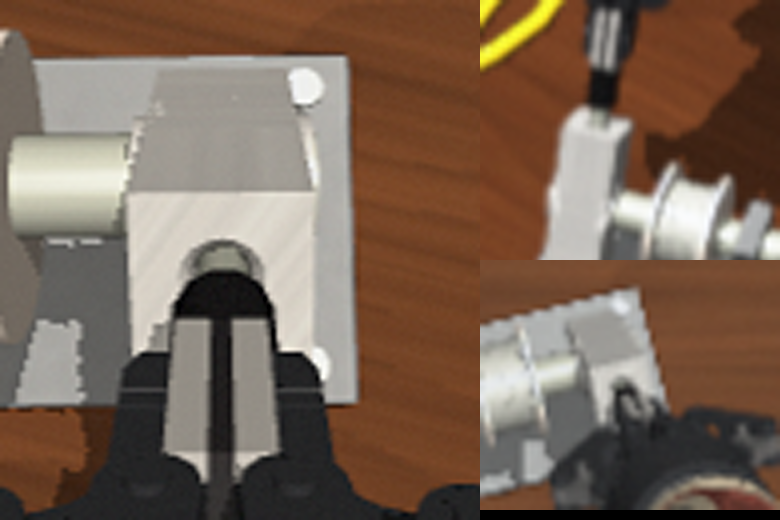

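Contact is 5 N on the head top, right where expected. Pushing on along the bore.

drive_tool(
  series=[
    [[0.0007,0.0002,-0.0013],[0,0,0]],
    [[0.0014,0.0004,-0.0026],[0,0,0]],
    [[0.002,0.0006,-0.004],[0,0,0]],
    [[0.0027,0.0008,-0.0053],[0,0,0]],
    [[0.0034,0.0009,-0.0066],[0,0,0]],
    [[0.0036,0.001,-0.007],[0,0,0]],
  ],
)

```text
time: 30.8
tool_pos: [0.5617, -0.0932, 0.1728]
tool_rot: [-0.035, 0.963, 0.12, 0.24]
contact_force: [-1.3, -0.5, 3.2]
gripper_width: -0.001
```

```bash
python3 v.py 25
```

```text
t 30.8 tcp [ 0.5617 -0.0932  0.1728] y [ 0.248 -0.969 -0.011] z [ 0.453  0.126 -0.883] F [-1.3 -0.5  3.2] w -0.001 j [-0.45 -0.3   2.09  0.38  1.01  0.72]
tip pred [ 0.5957 -0.0837  0.1066] [254.7 199.4]
```

View pics/v25.png

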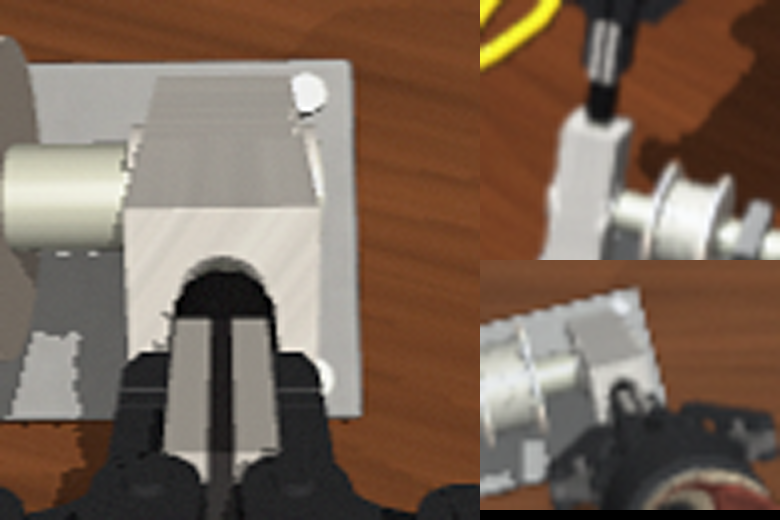

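The pin is going in (8 mm so far). Pushing the rest in small steps.

drive_tool(
  series=[
    [[0.0007,0.0002,-0.0013],[0,0,0]],
    [[0.0014,0.0004,-0.0026],[0,0,0]],
    [[0.0018,0.0005,-0.0035],[0,0,0]],
    [[0.0018,0.0005,-0.0035],[0,0,0]],
  ],
)

```text
time: 31.35
tool_pos: [0.5634, -0.0928, 0.1698]
tool_rot: [-0.035, 0.963, 0.12, 0.239]
contact_force: [-4.9, -1.2, 7.3]
gripper_width: 0.001
```

drive_tool(
  series=[
    [[0.0004,0.0001,-0.0008],[0,0,0]],
    [[0.0004,0.0001,-0.0008],[0,0,0]],
  ],
)

```text
time: 31.55
tool_pos: [0.5636, -0.0927, 0.1698]
tool_rot: [-0.035, 0.963, 0.12, 0.239]
contact_force: [-10.3, -1.0, 12.7]
gripper_width: 0.003
```

drive_tool(
  series=[
    [[0.0005,0.0001,-0.0009],[0,0,0]],
    [[0.0005,0.0001,-0.0009],[0,0,0]],
  ],
)

```text
time: 31.75
tool_pos: [0.5639, -0.0927, 0.1698]
tool_rot: [-0.035, 0.963, 0.121, 0.239]
contact_force: [-18.2, -1.3, 19.2]
gripper_width: 0.002
```

```bash
python3 v.py 26
```

```text
t 31.75 tcp [ 0.5639 -0.0927  0.1698] y [ 0.25  -0.968 -0.01 ] z [ 0.451  0.126 -0.883] F [-18.2  -1.3  19.2] w 0.002 j [-0.45 -0.29  2.09  0.38  1.    0.72]
tip pred [ 0.5977 -0.0833  0.1035] [254.7 199.4]
```

View pics/v26.png

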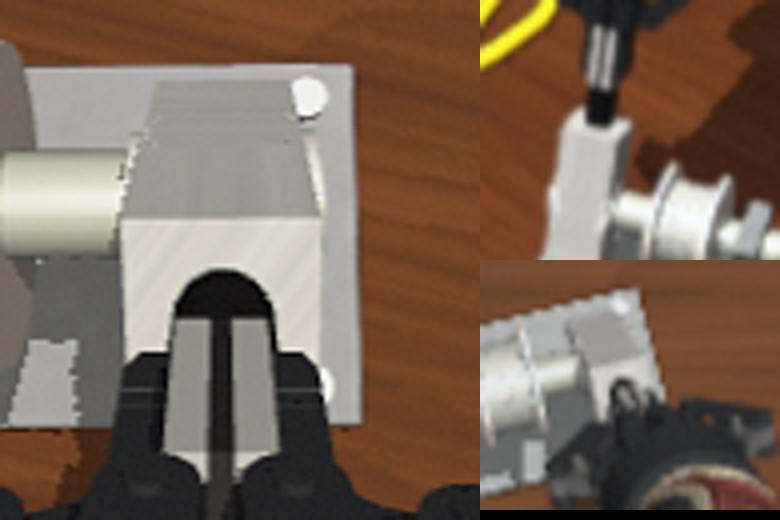

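The head now covers the bore, and the tool stalls at 26 N, well above the 15 N the bush needs. Backing off to check.

drive_tool(
  series=[
    [[-0.0045,-0.0013,0.0088],[0,0,0]],
    [[-0.0135,-0.0038,0.0265],[0,0,0]],
    [[-0.027,-0.0076,0.053],[0,0,0]],
    [[-0.04,-0.011,0.08],[0,0,0]],
    [[-0.05,-0.014,0.1],[0,0,0]],
    [[-0.05,-0.014,0.1],[0,0,0]],
    [[-0.05,-0.014,0.1],[0,0,0]],
  ],
)

```text
time: 32.6
tool_pos: [0.5139, -0.1063, 0.2663]
tool_rot: [-0.036, 0.963, 0.12, 0.239]
contact_force: [0.7, -0.4, -0.7]
gripper_width: 0.002
```

```bash
python3 e.py 27 scene top wrist; python3 v.py 27;  python3 - <<'E'
from h import *
for n in ("scene","top"):
  for o in ("mandrel_mid","bead_tray","wire_spool","pliers"):
    print(n,o,[(np.round(x['location'],3).tolist(),round(x['confidence'],2)) for x in place_of(n,o)[:1]])
for d in (.013,.016,.025,.051):print(d,(np.array([.576,-.091,.146])+d*np.array([-.4526,-.125,.883])).round(4))
E
```

```text
t 32.6 tcp [ 0.5139 -0.1063  0.2663] y [ 0.248 -0.969 -0.012] z [ 0.452  0.126 -0.883] F [ 0.7 -0.4 -0.7] w 0.002 j [-0.53 -0.5   2.07  0.37  1.23  0.73]
scene pin_head [([0.5674, -0.09, 0.1531], 0.4, [239.0, 171.0])]
top pin_head [([0.5671, -0.0897, 0.1589], 0.44, [284.0, 197.0])]
wrist pin_head [([0.5662, -0.0876, 0.1608], 0.62, [252.0, 184.0]), ([0.5661, 0.0473, 0.0967], 0.38, [151.0, 168.0])]
t 32.9 tcp [ 0.514  -0.106   0.2658] y [ 0.248 -0.969 -0.013] z [ 0.451  0.127 -0.884] F [-0.3 -0.1 -0. ] w 0.002 j [-0.53 -0.5   2.07  0.37  1.23  0.73]
tip pred [ 0.5478 -0.0965  0.1996] [254.7 199.4]
scene mandrel_mid [([0.561, 0.047, 0.101], 0.66)]
scene bead_tray [([0.527, -0.417, -0.002], 0.86)]
scene wire_spool [([0.483, 0.326, 0.002], 0.66)]
scene pliers [([0.494, -0.271, -0.004], 0.6)]
top mandrel_mid [([0.483, 0.364, 0.075], 0.57)]
top bead_tray [([0.527, -0.415, 0.001], 0.92)]
top wire_spool [([0.704, 0.25, 0.005], 0.8)]
top pliers [([0.494, -0.275, 0.0], 0.55)]
0.013 [ 0.5701 -0.0926  0.1575]
0.016 [ 0.5688 -0.093   0.1601]
0.025 [ 0.5647 -0.0941  0.1681]
0.051 [ 0.5529 -0.0974  0.191 ]
```

View pics/v27.png

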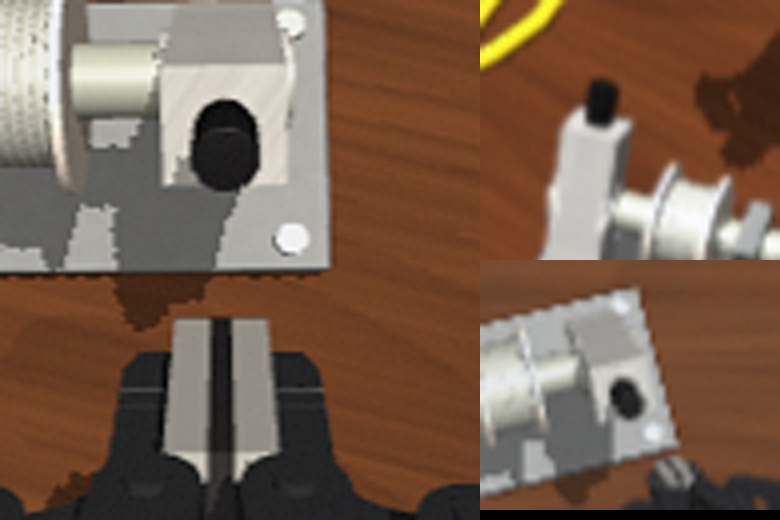

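View pics/w27.png

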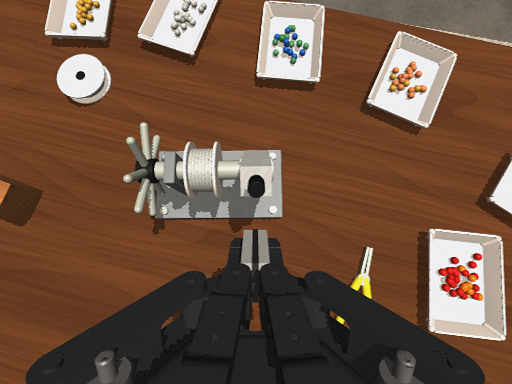

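```bash
python3 - <<'E'
from plant import *
job_done()
E
```

```text
the job is handed in; nothing more can be done
```

The wire winder looks locked: the pin is pushed home in the guide, with its head covering the mouth and no rod showing in any camera. I handed the job in at about 33 s of the 72 s allowed, and it reported no verdict.

- **Pin into the guide:** I took the pin from the rack and slid it into the slanted guide at 28°. I let go with the tip just above the shaft, and the head measured z ≈ 0.187 to 0.189 m, roughly the height expected with the tip on the shaft.
- **Turning the star:** It took three level sweeps of the closed fingertips in +x. On the third, the pin dropped to head z ≈ 0.166 m, and I backed off the spoke at once.
- **Pushing home:** The fingers met the head at about z = 0.180 m and stalled about 12 mm further along the bore. The force there rose to 26 N, above the 5–15 N the bush should need.

**Last checks:**
- **Pin head:** the networks put it at about (0.567, -0.089, 0.158), within about 5 mm of the calculated home position (0.570, -0.093, 0.158).
- **Robot:** it was clear of everything.
- **Bystanders:** bead tray, pliers, wire spool and mandrel were where they started in the top camera.
- **Disagreements:** the scene camera gave wrong positions for the mandrel (at the star hub) and the spool (at the rack); I took these as false detections. Head x read 6–7 mm low while the pin stood higher in the guide, which I put down to slack in the bore and network error.

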